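# Level the coffee riser shelf with its screw foot and a spirit level

## Task

Lay the spirit level flat on the low oak riser shelf, along the shelf's long direction, and let go of it; then turn the black hand knob of the shelf's screw foot until the level's bubble sits between its two lines. Last, press straight down on the middle of the level's top, firmly but not hard (about 10 N), and keep pressing: the job ends with you still holding it down, the bubble still centred. Leave the rest of the coffee corner undisturbed.

Things in the scene. Friction and masses are not known exactly. Their poses are not given: they have to be found in the camera images.
- level: Loose spirit level: blue bar 220 long (x), 24 wide (y), 40 high (z), 0.26 kg, standing on its narrow base on the worktop. Origin at its very centre. Red cap on its +x end, black on -x. A pocket 72 x 17 mid-top holds a green vial just below the rim; two black lines cross it 9.5 either side of the middle. It may lie anywhere on the shelf's top, either way round.
- bubble (a joint): Offset of the pale 14 mm bubble from the vial's middle (m), + towards the level's red (+x) end, range +-0.022. It goes to the higher end, 1 mm per mrad of slope, and takes 1.5 s to settle after a movement. Between the lines when within 2.5 mm of 0. With the level along the shelf, 1 rad of the knob shifts it about 4.4 mm.
- shelf: Oak board of the riser shelf, 260 (x) by 380 (y, its long direction) by 20 thick, top about 50 above the worktop. Origin at the centre of its top face, z up. It rests on two fixed feet 130 towards +y and the screw foot at its -y end; turning that foot tips it along its length, 1 degree or so. It starts with the screw-foot end too low.
- knob (a point): Middle of the screw foot's round black lobed knob, 42 wide, 28 high, 78 above the worktop, on its vertical axis, 160 from the shelf's middle towards its -y end; underside about 14 clear of the board. Clockwise from above raises that end, 1.27 mm per rad; the knob keeps its height. Stiff (0.1 N m), stays where left. From the start it needs 1.2 to 3.8 rad clockwise.
- pod_jar: Bystander: glass jar of coffee pods with a lid, 130 in diameter, 195 high. Origin under its middle.
- tea_jar: Bystander: glass jar of tea with a lid, 110 in diameter, 125 high. Origin under its middle.
- mug: Bystander: blue mug, 84 in diameter, 95 high. Origin under its middle.
- sugar_pot: Bystander: white lidded sugar pot, 88 in diameter, 88 high. Origin under its middle.
- pod_a: Bystander: coffee pod with an orange lid, 51 in diameter, 43 high. Origin under its middle.
- pod_b: Bystander: coffee pod with a green lid, 51 in diameter, 43 high. Origin under its middle.
- spoon: Bystander: steel spoon 150 long, lying on the worktop. Origin under its middle.

How it is judged:
On the way, in this order (a step that is already met when the one before it is completed fails the run):
1. the spirit level lies flat on the shelf, along its long direction, and is let go (contact force between level and shelf above 1 N and angle between the x axis of level and the y axis of shelf, either way round below 0.2 rad and angle between the z axis of level and the z axis of shelf, either way round below 0.02 rad and contact force between the fingers and level below 0.3 N), for 0.3 s.
2. the foot is turned until the shelf is level and the bubble rests between its lines, with the level lying untouched on the shelf (angle between shelf's own z axis and vertical below 0.003 rad and value of joint bubble between -0.003 and 0.003 m and contact force between level and shelf above 1 N and contact force between each of the arm, the fingers and level below 0.3 N), for 0.3 s.
At the end, for the whole second after the job is handed in: The gripper still presses the level on the shelf: it bears on the board with 6 to 30 N (own weight included), flat, at rest, within 0.2 rad of the long direction; bubble within 3 mm of the middle, shelf within 3.5 mrad of level; fingers off the board (value of joint bubble between -0.003 and 0.003 m and angle between shelf's own z axis and vertical below 0.0035 rad and angle between the x axis of level and the y axis of shelf, either way round below 0.2 rad and angle between the z axis of level and the z axis of shelf, either way round below 0.02 rad and z of level in the frame of shelf between 0.017 and 0.023 m and contact force between level and shelf between 6 and 30 N and contact force between the fingers and level above 3 N and contact force between the fingers and shelf below 0.5 N and linear speed of level below 0.01 m/s); the arm keeps its last pose, push and grip.
It fails at once if a jar, mug, pot, pod or spoon is shifted more than 40 mm or tipped over (distance of any of pod_jar, tea_jar, mug, sugar_pot, pod_a, pod_b, spoon from where it was at the start of the episode above 0.04 m or angle between any of pod_jar, tea_jar, mug, sugar_pot, pod_a, pod_b's own z axis and vertical above 0.5 rad).
It also fails if it takes over 72 s, if anything falls off the work surface, if the arm or the gripper's body presses on something with over 40 N, if the wrist force passes 120 N, or if a joint passes its speed limit or range.

## Robot

A 6-joint arm with a two-finger parallel gripper is mounted at the origin on the work surface. World frame = base frame: x ahead of the robot, y to its left, z up, the work surface at z = 0. Lengths are in m, angles in rad, forces in N, time in s.
With the tool pointing down it reaches from about 0.4 to 0.925 m from the base axis. Payload 12.5 kg.
Tool frame: the origin (TCP) lies between the finger pads; the fingertips stand 8 mm ahead of it and the grasp point (between the pads) lies 11 mm behind it; z points along the fingers, y is the line along which they close (so a half turn about z gives the same grasp; the last joint's range is limited). The gripper opens to 95 mm and grips with 3 to 60 N. Pads are 20 mm wide; open, the fingers measure 119 mm over their backs; the gripper's body (75 mm by 180 mm) begins 59 mm behind the grasp point.
Start: joints at [1.188, 0.491, 1.559, -0, 1.092, -0.106], TCP at [0.171, 0.601, 0.223] pointing down, gripper open.
Joint ranges: [-3.1, 3.1], [-0.84, 2.19], [0.05, 2.79], [-1.13, 4.28], [0.06, 2.93], [-2.69, 2.69]. Speed limits (rad/s): [2.22, 2.22, 2.79, 3.14, 3.14, 3.14].

## Interface

Orientations are given as a unit quaternion [w, x, y, z].
In Python, from rig import manip gives the robot as it stands.
- The arm moves only by the tool step_arm, never from a script. Its argument "series" is a list that holds one entry, the list of rows, each a list of 7 numbers: the shift along the tool's x, y, z in units of 0.2 m (1.0 is 0.2 m), then the turn, a rotation vector about the tool's x, y, z in units of 180 degrees (1.0 is 180 degrees), then the opening, from 0 (shut) to 1 (fully open). In form: [[[x, y, z, wx, wy, wz, jaw], ...]]. A call has exactly 8 rows; each row shifts and turns the commanded pose from where the row before left it, along the tool's axes as they then stand; what a row does not reach is not made up. A row lasts 1/12 s, in which the tool goes at most 41.7 mm and 7.16 degrees, less where a joint would pass 70% of its speed; a pose out of reach is approached as far as the arm can. A call with a number of a shift or a turn outside -1 to 1 is refused whole. A call with a gripper value outside its range is refused whole. The fingers move at their own pace and stop on an object; "squeeze" is the grip in N (left out, the last holds). Time passes only in rows, so rows that do not move let the fingers close, or fill a call up. It gives the time, the measured TCP pose, the force, the opening and the grip force at its end, in the units of the state.
- manip.observe(): the state, without advancing time (a new reading comes with each control period).
- manip.read_camera(name): name is "scene" or "side" or "wrist"; returns the picture (420x560x3 uint8, red, green, blue); there is no depth.
- manip.camera_model(name): a dict with "mtx" (3x3 intrinsics, pixels), "R" (3x3) and "t" (3): a world point X has camera coordinates R X + t. Camera axes: x right, y down, z forward; pixel columns grow to the right and rows downward; lengths in m; the calibration is good to about 2 mm. A picture is of the moment at which its call begins: read the wrist's pose just before it. camera_model takes no time and is no camera call; for the wrist camera it gives the pose at the moment of the call.
- manip.close_job(): hands the job in; it is judged then, once.
The state is a dict: "clock": time; "qpos": joint angles; "joint_vel": joint speeds; "effort": joint torques, N m; "eef_pos": TCP position; "orientation": TCP orientation; "wrist_force": force on the tool from outside, world axes, zero at the start; "moment": the same for the moment, N m; "width": opening from 0.0 (shut) to 1.0 (fully open); "grasp_force": force on a finger pad.
Only numpy, scipy, OpenCV 4.12 (cv2) and the standard library are available. Lean on these libraries where they do the work, as an engineer would, in place of code of your own. Each camera call takes 0.05 s, during which the arm holds its last target. There are 200 camera calls.

## Working session

There is one attempt and no reset: what is moved stays moved. The work goes in short steps, Python scripts to look and compute and a tool call to move; the robot and the scene stay as the last step left them, time stands still between calls to the robot, and variables do not carry over. Pictures are saved under pics/ and viewed, at most 10 in all, crops included, and the job is handed in when it is done.

Besides the shell and the picture viewer there is one more tool, called in YAML: its name, and indented under it one key for each argument. step_arm: Moves the arm, as the interface text tells. Its arguments: {"type":"object","properties":{"series":{"type":"array","items":{"type":"array","items":{"type":"array","items":{"type":"number","minimum":-1,"maximum":1}}}},"squeeze":{"type":"number"}},"required":["series"]}

```bash
mkdir -p pics; ls
python3 - <<'E'
from rig import manip
import cv2
print(manip.observe())
for n in ("scene","side"):
    im=manip.read_camera(n); cv2.imwrite(f"pics/{n}0.png",im[:,:,::-1])
    m=manip.camera_model(n); print(n,m)
E
```

```text
pics
{'clock': 0.0, 'qpos': array([ 1.18839068e+00,  4.91612023e-01,  1.55946966e+00, -3.80833223e-05,
        1.09170996e+00, -1.05591364e-01]), 'joint_vel': array([ 9.61212636e-04,  1.00322129e-04, -3.74693515e-04,  6.49234571e-04,
       -8.14658854e-05, -5.64973893e-04]), 'effort': array([-2.16543827e-03, -6.12627983e+01, -2.58175278e+01,  6.91377791e-02,
        4.83179174e-02, -1.04525491e-04]), 'eef_pos': array([0.17069666, 0.60098137, 0.2220222 ]), 'orientation': array([-1.28436547e-04,  1.37956934e-01,  9.90438047e-01, -5.85818944e-04]), 'wrist_force': array([-4.72978286e-04, -1.41245549e+00,  9.29272379e-02]), 'moment': array([-0.02443314, -0.03066355, -0.01485319]), 'grasp_force': 0.0, 'width': 1.0019410515931877}
scene {'mtx': array([[426.4576878 ,   0.        , 281.27901337],
       [  0.        , 426.4576878 , 204.71269828],
       [  0.        ,   0.        ,   1.        ]]), 'R': array([[-0.7894649 ,  0.61344894,  0.02062957],
       [ 0.41175215,  0.55422243, -0.72339316],
       [-0.45519814, -0.56259924, -0.69012807]]), 't': array([ 0.47552584, -0.16779333,  1.66205523])}
side {'mtx': array([[516.26378082,   0.        , 282.22373039],
       [  0.        , 516.26378082, 210.74918272],
       [  0.        ,   0.        ,   1.        ]]), 'R': array([[ 0.79807364, -0.60233272,  0.01654554],
       [-0.45317186, -0.61808439, -0.64234488],
       [ 0.39713188,  0.50514055, -0.7662371 ]]), 't': array([-0.46681906,  0.29612799,  1.57919354])}
```

View pics/scene0.png

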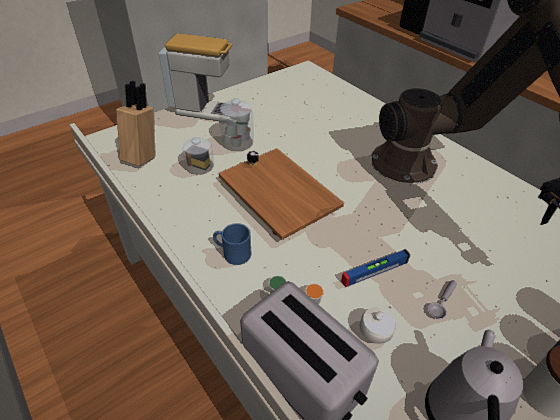

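View pics/side0.png

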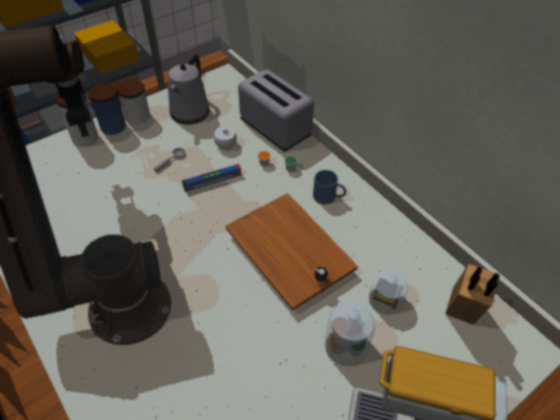

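The scene view shows the level with its red end at about (346,277) and black end at (408,256). The board's corners are near (220,180), (277,150), (343,203) and (278,235), with the knob at (253,157). The side view shows the same layout, with the level from (184,184) to (240,168) and the knob at (321,273).

```bash
cat > h.py <<'E'
from rig import manip
import cv2, numpy as np
from scipy.spatial.transform import Rotation as Ro
def ray(m,p):
    d=m["R"].T@np.linalg.inv(m["mtx"])@np.array([p[0],p[1],1.]); return -m["R"].T@m["t"],d/np.linalg.norm(d)
def onz(m,p,z):
    o,d=ray(m,p); return o+d*(z-o[2])/d[2]
def tri(m1,p1,m2,p2):
    A=0;b=0
    for m,p in((m1,p1),(m2,p2)):
        o,d=ray(m,p);P=np.eye(3)-np.outer(d,d);A=A+P;b=b+P@o
    return np.linalg.solve(A,b)
def proj(m,X):
    c=m["mtx"]@(m["R"]@np.asarray(X)+m["t"]); return c[:2]/c[2]
def st():
    s=manip.observe(); o=s["orientation"]; R=Ro.from_quat(np.r_[o[1:],o[0]]).as_matrix(); return s,np.array(s["eef_pos"]),R
def cent(im,box,lo,hi):
    x0,y0,x1,y1=box; h=cv2.cvtColor(im,cv2.COLOR_RGB2HSV)[y0:y1,x0:x1]
    k=cv2.inRange(h,lo,hi); ys,xs=np.nonzero(k); return (np.array([xs.mean()+x0,ys.mean()+y0]),len(xs)) if len(xs) else (None,0)
E
cat > a.py <<'E'
from h import *
np.set_printoptions(precision=4,suppress=True)
ims={n:cv2.imread(f"pics/{n}0.png")[:,:,::-1].copy() for n in("scene","side")}
M={n:manip.camera_model(n) for n in ims}
bx={"scene":(330,240,420,295),"side":(175,155,250,195)}
P={}
for n in ims:
    for k,lo,hi in(("vial",(35,100,80),(85,255,255)),("red",(0,150,60),(6,255,255)),("red2",(170,120,60),(180,255,255)),("blue",(95,120,30),(125,255,255))):
        P[n,k]=cent(ims[n],bx[n],lo,hi); print(n,k,P[n,k])
for k in("vial","red","blue"):
    if P["scene",k][1] and P["side",k][1]: print(k,tri(M["scene"],P["scene",k][0],M["side"],P["side",k][0]))
for n in ims: print(n,onz(M[n],P[n,"vial"][0],.039))
for n in ims:   # blue pixel extent axis
    x0,y0,x1,y1=bx[n];h=cv2.cvtColor(ims[n],cv2.COLOR_RGB2HSV)[y0:y1,x0:x1]
    k=cv2.inRange(h,(95,120,30),(125,255,255));ys,xs=np.nonzero(k)
    W=np.array([onz(M[n],(x+x0,y+y0),.03)[:2] for x,y in zip(xs,ys)]).astype(np.float32)
    print("line",n,np.degrees(np.arctan2(*cv2.fitLine(W,cv2.DIST_L2,0,.01,.01).ravel()[:2][::-1])))
C={}
bb={"scene":(210,140,350,245),"side":(220,190,362,310)}
for n in ims:
    x0,y0,x1,y1=bb[n];h=cv2.cvtColor(ims[n],cv2.COLOR_RGB2HSV)[y0:y1,x0:x1]
    k=cv2.inRange(h,(3,110,60),(20,255,255));cs,_=cv2.findContours(k,cv2.RETR_EXTERNAL,cv2.CHAIN_APPROX_NONE)
    c=cv2.convexHull(max(cs,key=cv2.contourArea));
    for e in (3,): print(n,"poly",(cv2.approxPolyDP(c,e,True)[:,0]+[x0,y0]).tolist())
eye={"scene":[(220,180),(277,150),(343,203),(278,235)],"side":[(355,267),(295,303),(227,232),(288,197)]}
for n in eye: print(n,np.array([onz(M[n],p,.05)[:2] for p in eye[n]]).tolist())
kb={"scene":(243,148,262,167),"side":(311,264,331,284)}
for n in kb: P[n,"k"]=cent(ims[n],kb[n],(0,0,0),(180,255,45)); print(P[n,"k"])
print("knob",tri(M["scene"],P["scene","k"][0],M["side"],P["side","k"][0]))
E
python3 a.py
```

```text
scene vial (array([376.8036, 264.4643]), 56)
scene red (array([344.9231, 279.2462]), 65)
scene red2 (array([345.875 , 278.9583]), 24)
scene blue (array([376.7997, 265.8553]), 629)
side vial (array([212.6897, 173.8621]), 29)
side red (None, 0)
side red2 (array([238. , 166.2]), 5)
side blue (array([211.651 , 174.3557]), 149)
vial [0.489  0.3026 0.037 ]
blue [0.4877 0.3051 0.0324]
scene [0.4881 0.3049 0.039 ]
side [0.4897 0.2985 0.039 ]
line scene -12.178247
line side -13.179216
scene poly [[276, 148], [343, 202], [281, 239], [219, 176], [224, 170]]
side poly [[286, 194], [356, 266], [293, 308], [226, 227]]
scene [[0.6587680700696633, -0.27649130483642703], [0.3927000174266396, -0.29791090200376513], [0.39490884208713783, 0.06439556061966134], [0.6542633990333685, 0.04881844092245624]]
side [[0.6291243468709271, -0.3211950629520812], [0.3976010540504564, -0.310193741587113], [0.3806273316684311, 0.03423529931677216], [0.6377525404539001, 0.03767799154166063]]
(array([251.8553, 157.7237]), 76)
(array([321.0149, 276.5522]), 67)
knob [ 0.5109 -0.2936  0.0695]
```

step_arm:
  series:
    - [[-0.121,-0.063,0,0,0,-0.009,1],[-0.121,-0.063,0,0,0,-0.009,1],[-0.121,-0.063,0,0,0,0,1],[-0.121,-0.063,0,0,0,0,1],[-0.121,-0.063,0,0,0,0,1],[-0.121,-0.063,0,0,0,0,1],[-0.121,-0.063,0,0,0,0,1],[-0.121,-0.063,0,0,0,0,1]]

```text
clock: 0.77
eef_pos: [0.3369, 0.4578, 0.2224]
orientation: [-0.0, 0.11, 0.994, -0.0]
wrist_force: [0.2, 0.7, 0.0]
width: 1.001
grasp_force: 0.0
```

step_arm:
  series:
    - [[-0.121,-0.063,0,0,0,0,1],[-0.121,-0.063,0,0,0,0,1],[-0.121,-0.063,0,0,0,0,1],[-0.121,-0.063,0,0,0,0,1],[-0.121,-0.063,0,0,0,0,1],[-0.121,-0.063,0,0,0,0,1],[-0.06,-0.03,0,0,0,0,1],[0,0,0,0,0,0,1]]

```text
clock: 1.43
eef_pos: [0.4734, 0.3433, 0.2223]
orientation: [-0.0, 0.111, 0.994, -0.0]
wrist_force: [0.7, -1.0, 0.1]
width: 1.003
grasp_force: 0.0
```

Run:
```python
from h import *
s,p,R=st(); m=manip.camera_model("wrist"); im=manip.read_camera("wrist"); cv2.imwrite("pics/w1.png",im[:,:,::-1])
print(p,R,s["wrist_force"],s["clock"]); print(m); np.save("w1.npy",m,allow_pickle=True)
```

```text
[0.47339548 0.34330287 0.22225186] [[-9.75251804e-01  2.21097021e-01 -1.64276015e-04]
 [ 2.21097061e-01  9.75251765e-01 -2.90105482e-04]
 [ 9.60690162e-05 -3.19246839e-04 -9.99999944e-01]] [ 0.74993715 -1.02432542  0.13912059] 1.4333
{'mtx': array([[321.39207088,   0.        , 279.70388517],
       [  0.        , 321.39207088, 206.9977847 ],
       [  0.        ,   0.        ,   1.        ]]), 'R': array([[ 2.21201547e-01,  9.75228115e-01,  2.12062157e-06],
       [ 9.45367015e-01, -2.14428977e-01,  2.45563478e-01],
       [ 2.39480862e-01, -5.43170164e-02, -9.69380513e-01]]), 't': array([-0.44001873, -0.40198032,  0.2944322 ])}
```

View pics/w1.png

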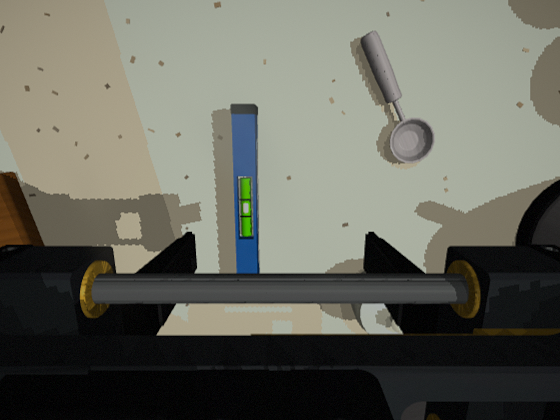

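The wrist view shows the level running along the image column at about x=246. Its black end is at (244,108), the green vial at (246,208), and the fingers at (185,250) and (375,250).

```bash
cat > lv.py <<'E'
from h import *
def level(im,m,box,z,R=None,p=None):
    "vial centre, axis angle from green mask and blue top, plane height z of the top"
    c,n=cent(im,box,(35,150,60),(85,255,255)); V=onz(m,c,z-.002)
    x0,y0,x1,y1=box;h=cv2.cvtColor(im,cv2.COLOR_RGB2HSV)[y0:y1,x0:x1]
    k=cv2.inRange(h,(100,130,40),(125,255,255)); mid=[]
    for r in range(k.shape[0]):
        xs=np.nonzero(k[r])[0]
        if len(xs)>8: mid.append(onz(m,((xs[0]+xs[-1])/2+x0,r+y0),z)[:2])
    l=cv2.fitLine(np.array(mid,np.float32),cv2.DIST_L2,0,.01,.01).ravel()
    return V,np.degrees(np.arctan2(l[1],l[0])),l,n
E
python3 - <<'E'
from lv import *
m=np.load("w1.npy",allow_pickle=True).item(); im=cv2.imread("pics/w1.png")[:,:,::-1].copy()
V,a,l,n=level(im,m,(225,115,265,265),.04); print(V,a,l,n)
s,p,R=st(); print("tool delta",R.T@(V-p), "tool y ang",np.degrees(np.arctan2(R[1,1],R[0,1])))
E
```

```text
[0.48395313 0.30276636 0.038     ] -12.748712 [ 0.9753473  -0.2206755   0.46948296  0.30582517] 482
tool delta [-0.02075137 -0.03779642  0.18426266] tool y ang 77.2633541211847
```

Run:
```python
from h import *
for n,c in(("scene",(378,310)),("side",(225,132))): m=manip.camera_model(n); print(onz(m,c,.085))
ms,mb=manip.camera_model("scene"),manip.camera_model("side")
for a,b in(((378,310),(225,131)),((277,283),(291,160)),((314,291),(264,156))): print(tri(ms,a,mb,b))
```

```text
[0.62730037 0.42755924 0.085     ]
[0.62549995 0.41940408 0.085     ]
[0.628157   0.42640208 0.08418664]
[0.76274389 0.18383037 0.04323316]
[0.69590342 0.26414042 0.03940653]
```

step_arm:
  series:
    - [[-0.052,-0.095,0,0,0,0,1],[-0.052,-0.094,0,0,0,0,0.8],[0,0,0.15,0,0,0,0.7],[0,0,0.18,0,0,0,0.7],[0,0,0.18,0,0,0,0.7],[0,0,0.18,0,0,0,0.7],[0,0,0.1,0,0,0,0.7],[0,0,0,0,0,0,0.7]]

```text
clock: 2.15
eef_pos: [0.481, 0.3036, 0.0608]
orientation: [-0.003, 0.109, 0.994, -0.002]
wrist_force: [-0.2, -0.7, -0.1]
width: 0.701
grasp_force: 0.0
```

Run:
```python
from h import *
s,p,R=st(); print(p,s["width"],R.T@(np.array([.4840,.3028,.021])-p))
m=manip.camera_model("wrist"); im=manip.read_camera("wrist"); cv2.imwrite("pics/w2.png",im[:,:,::-1])
print(cent(im,(100,50,460,330),(35,150,60),(85,255,255)),proj(m,(.4840,.3028,.038)))
```

```text
[0.48098196 0.30355821 0.06075452] 0.7007469211455556 [-3.33291950e-03  7.93774185e-05  3.97365111e-02]
(array([277.64541485, 230.37292576]), 1145) [278.89341308 246.2928144 ]
```

step_arm:
  series:
    - [[-0.015,0,0.08,0,0,0,0.7],[0,0,0.08,0,0,0,0.7],[0,0,0.035,0,0,0,0.7],[0,0,0,0,0,0,0.7],[0,0,0,0,0,0,0],[0,0,0,0,0,0,0],[0,0,0,0,0,0,0],[0,0,0,0,0,0,0]]
  squeeze: 20

```text
clock: 2.87
eef_pos: [0.487, 0.303, 0.0265]
orientation: [0.001, 0.11, 0.994, 0.0]
wrist_force: [-0.1, -0.6, -0.0]
width: 0.476
grasp_force: 0.0
```

Run:
```python
from h import *
s,p,R=st(); print(s["clock"],p,R,s["width"],s["grasp_force"],s["wrist_force"])
```

```text
2.8667 [0.48696707 0.30299554 0.02652057] [[-9.75859091e-01  2.18397996e-01  1.16195049e-03]
 [ 2.18398797e-01  9.75859411e-01  6.12594072e-04]
 [-1.00011100e-03  8.51574082e-04 -9.99999137e-01]] 0.47587521121834864 0.0 [-0.07515546 -0.6445246  -0.03314639]
```

step_arm:
  series:
    - [[0,0,0.04,0,0,0,0.5],[0,0,0,0,0,0,0.4],[0,0,0,0,0,0,0],[0,0,0,0,0,0,0],[0,0,0,0,0,0,0],[0,0,0,0,0,0,0],[0,0,0,0,0,0,0],[0,0,0,0,0,0,0]]

```text
clock: 3.53
eef_pos: [0.4866, 0.3027, 0.0176]
orientation: [-0.0, 0.11, 0.994, -0.0]
wrist_force: [-0.6, -1.0, -0.9]
width: 0.252
grasp_force: 20.0
```

Run:
```python
from h import *
s,p,R=st(); print(s["clock"],p,R,s["width"],s["grasp_force"],s["wrist_force"])
```

```text
3.5333 [0.48657992 0.30266754 0.01757968] [[-9.75853553e-01  2.18425613e-01 -3.07182888e-04]
 [ 2.18425668e-01  9.75853576e-01 -1.57269901e-04]
 [ 2.65413745e-04 -2.20569019e-04 -9.99999940e-01]] 0.25212949485801334 19.99413549900055 [-0.57074637 -1.02095927 -0.87237448]
```

step_arm:
  series:
    - [[0,0,-0.06,0,0,0,0],[0,0,-0.14,0,0,0,0],[0,0,-0.16,0,0,0,0],[0,0,-0.16,0,0,0,0],[0,0,-0.16,0,0,0,0],[0,0,-0.16,0,0,0,0],[-0.03,-0.1,-0.06,0,0,0,0],[-0.049,-0.155,0,0,0,0,0]]

```text
clock: 4.2
eef_pos: [0.4916, 0.2512, 0.2018]
orientation: [0.003, 0.108, 0.994, 0.002]
wrist_force: [0.9, -0.1, -3.9]
width: 0.25
grasp_force: 20.0
```

step_arm:
  series:
    - [[-0.049,-0.155,0,0,0,0,0],[-0.049,-0.155,0,0,0,0,0],[-0.049,-0.155,0,0,0,0,0],[-0.049,-0.155,0,0,0,0,0],[-0.049,-0.155,0,0,0,0,0],[-0.049,-0.155,0,0,0,0,0],[-0.049,-0.155,0,0,0,0,0],[-0.049,-0.155,0,0,0,0,0]]

```text
clock: 4.87
eef_pos: [0.513, -0.011, 0.1985]
orientation: [0.0, 0.11, 0.994, 0.0]
wrist_force: [0.9, 0.1, -3.4]
width: 0.252
grasp_force: 20.0
```

step_arm:
  series:
    - [[-0.049,-0.155,0,0,0,0.0,0],[-0.04,-0.12,0,0,0,0,0],[0,0,0,0,0,0.035,0],[0,0,0,0,0,0.036,0],[0,0,0,0,0,0.036,0],[0,0,0,0,0,0.036,0],[0,0,0,0,0,0.036,0],[0,0,0,0,0,0.036,0]]

```text
clock: 5.53
eef_pos: [0.5184, -0.067, 0.1983]
orientation: [0.0, 0.436, 0.9, 0.0]
wrist_force: [-0.2, 0.3, -3.1]
width: 0.246
grasp_force: 20.0
```

step_arm:
  series:
    - [[0,0,0,0,0,0.036,0],[0,0,0,0,0,0.036,0],[0,0,0,0,0,0.036,0],[0,0,0,0,0,0.036,0],[0,0,0,0,0,0.036,0],[0,0,0,0,0,0.035,0],[0,0,0,0,0,0,0],[0,0,0,0,0,0,0]]

```text
clock: 6.2
eef_pos: [0.5185, -0.067, 0.1981]
orientation: [0.0, 0.706, 0.708, 0.0]
wrist_force: [0.6, 0.2, -3.7]
width: 0.253
grasp_force: 20.0
```

Run:
```python
from h import *
s,p,R=st(); m=manip.camera_model("wrist"); im=manip.read_camera("wrist"); cv2.imwrite("pics/w3.png",im[:,:,::-1]);np.save("w3.npy",m,allow_pickle=True)
print(s["clock"],p,R,s["qpos"],s["width"],s["grasp_force"],s["wrist_force"])
```

```text
6.2 [ 0.518502   -0.06702443  0.19814172] [[-3.16392462e-03  9.99994914e-01  4.00976256e-04]
 [ 9.99994993e-01  3.16390403e-03  5.19684495e-05]
 [ 5.06995348e-05  4.01138673e-04 -9.99999918e-01]] [-2.55014059e-01  3.75448853e-01  1.83732345e+00  1.89134028e-04
  9.28445458e-01 -2.58291257e-01] 0.2525929321907017 19.993769824504852 [ 0.61035512  0.15237201 -3.74032525]
```

View pics/w3.png

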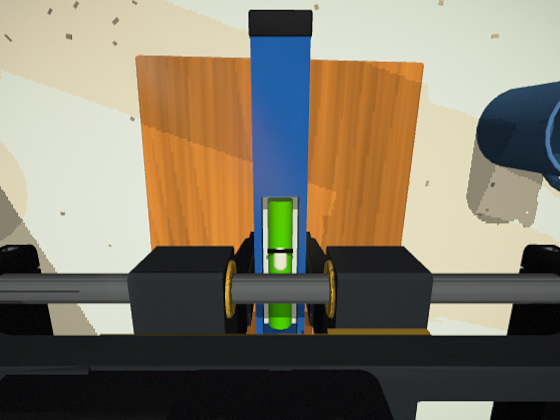

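The wrist view shows the board's +y edge, with corners at (136,55) and (424,63). Its side edges run down to (151,245) and (403,245). The held level is aligned with the board, black end towards +y.

Run:
```python
from h import *
np.set_printoptions(precision=4,suppress=True)
m=np.load("w3.npy",allow_pickle=True).item(); 
q=[onz(m,c,.05) for c in((136,55),(424,63),(151,245),(403,245))]
for a in q: print(a)
for i,j in((0,1),(2,0),(3,1)):
    d=q[j]-q[i]; print(np.degrees(np.arctan2(d[1],d[0])),np.linalg.norm(d))
im=cv2.imread("pics/w3.png")[:,:,::-1].copy()
k=cv2.inRange(cv2.cvtColor(im,cv2.COLOR_RGB2HSV),(5,120,60),(22,255,255))
L=[];Rr=[]
for r in range(75,235,5):
    xs=np.nonzero(k[r])[0]; xs=xs[(xs>110)&(xs<440)]; L.append(onz(m,(xs[0],r),.05)[:2]);Rr.append(onz(m,(xs[-1]+1,r),.05)[:2])
for e in(L,Rr):
    l=cv2.fitLine(np.array(e,np.float32),cv2.DIST_HUBER,0,.01,.01).ravel(); print(l, np.degrees(np.arctan2(l[1],l[0])))
```

```text
[0.391  0.0626 0.05  ]
[0.6477 0.0568 0.05  ]
[ 0.3873 -0.1169  0.05  ]
[ 0.6457 -0.1162  0.05  ]
-1.2877342180499114 0.2567613585641497
88.81055585655032 0.1794860998165602
89.33278517076788 0.1730199655607237
[ 0.0156  0.9999  0.3892 -0.0246] 89.10787
[ 0.0251  0.9997  0.6458 -0.0239] 88.56394
```

step_arm:
  series:
    - [[-0.03,-0.01,0,0,0,0.007,0],[-0.035,0,0.05,0,0,0,0],[0,0,0.12,0,0,0,0],[0,0,0.16,0,0,0,0],[0,0,0.16,0,0,0,0],[0,0,0.1,0,0,0,0],[0,0,0.03,0,0,0,0],[0,0,0,0,0,0,0]]

```text
clock: 6.92
eef_pos: [0.5158, -0.0804, 0.072]
orientation: [-0.001, 0.715, 0.699, -0.001]
wrist_force: [-0.3, 0.2, -2.6]
width: 0.252
grasp_force: 20.0
```

step_arm:
  series:
    - [[0,0,0,0,0,0,0],[0,0,0,0,0,0,0],[0,0,0,0,0,0,0],[0,0,0,0,0,0,0],[0,0,0,0,0,0,0],[0,0,0,0,0,0,0],[0,0,0,0,0,0,0],[0,0,0,0,0,0,0]]

```text
clock: 7.58
eef_pos: [0.5165, -0.0801, 0.0737]
orientation: [0.0, 0.715, 0.699, 0.0]
wrist_force: [-0.8, 0.1, -4.3]
width: 0.256
grasp_force: 20.0
```

Run:
```python
from h import *
s,p,R=st(); print(s["clock"],p,R,s["width"],s["grasp_force"],s["wrist_force"],s["moment"])
```

```text
7.5833 [ 0.51651542 -0.08007356  0.07374973] [[ 2.22465201e-02  9.99752496e-01  1.98584388e-04]
 [ 9.99752514e-01 -2.22465316e-02  5.57870748e-05]
 [ 6.01910811e-05  1.97294173e-04 -9.99999979e-01]] 0.2561003855196918 19.99332681298256 [-0.79566037  0.06010887 -4.32338959] [-0.09578083  0.02250009  0.03381283]
```

step_arm:
  series:
    - [[0,0,0.01,0,0,0,0],[0,0,0.008,0,0,0,0],[0,0,0,0,0,0,0],[0,0,0,0,0,0,0],[0,0,0.005,0,0,0,0],[0,0,0,0,0,0,0],[0,0,0,0,0,0,0],[0,0,0,0,0,0,0]]

```text
clock: 8.25
eef_pos: [0.5165, -0.0801, 0.069]
orientation: [0.0, 0.715, 0.699, 0.0]
wrist_force: [-0.1, -0.1, -3.5]
width: 0.251
grasp_force: 20.0
```

step_arm:
  series:
    - [[0,0,0.005,0,0,0,0],[0,0,0,0,0,0,0],[0,0,0,0,0,0,0],[0,0,0,0,0,0,0],[0,0,0,0,0,0,0],[0,0,0,0,0,0,0],[0,0,0,0,0,0,0],[0,0,0,0,0,0,0]]

```text
clock: 8.92
eef_pos: [0.5165, -0.0801, 0.068]
orientation: [-0.0, 0.715, 0.699, 0.0]
wrist_force: [0.1, 0.2, -2.7]
width: 0.248
grasp_force: 20.0
```

step_arm:
  series:
    - [[0,0,0.004,0,0,0,0],[0,0,0,0,0,0,0],[0,0,0,0,0,0,0],[0,0,0,0,0,0,0],[0,0,0,0,0,0,0.35],[0,0,0,0,0,0,0.45],[0,0,0,0,0,0,0.5],[0,0,0,0,0,0,0.5]]
  squeeze: 5

```text
clock: 9.58
eef_pos: [0.5166, -0.0801, 0.0674]
orientation: [0.0, 0.715, 0.699, 0.0]
wrist_force: [-0.1, -0.3, 0.0]
width: 0.463
grasp_force: 0.0
```

Run:
```python
from h import *
s,p,R=st(); print(s["clock"],p,s["width"],s["grasp_force"],s["wrist_force"])
```

```text
9.5833 [ 0.51656601 -0.08014088  0.06736286] 0.46262425465990625 0.0 [-0.12643723 -0.27879634  0.0163028 ]
```

step_arm:
  series:
    - [[0,0,-0.04,0,0,0,0.5],[0,0,-0.1,0,0,0,0.5],[0,0,-0.15,0,0,0,0.6],[0,0,-0.15,0,0,0,0.7],[0,0,-0.15,0,0,0,0.7],[0,0,-0.06,0,0,0,0.7],[-0.1,0,0,0,0,0,0.7],[-0.15,0,0,0,0,0,0.7]]

```text
clock: 10.25
eef_pos: [0.5156, -0.1292, 0.1992]
orientation: [0.001, 0.714, 0.7, 0.001]
wrist_force: [0.3, -0.5, 0.4]
width: 0.699
grasp_force: 0.0
```

step_arm:
  series:
    - [[-0.17,0,0,0,0,0,0.7],[-0.17,0,0,0,0,0,0.7],[-0.17,0,0,0,0,0,0.7],[-0.17,0,0,0,0,0,0.7],[-0.1,0,0,0,0,0,0.7],[-0.04,0,0,0,0,0,0.7],[0,0,0,0,0,0,0.7],[0,0,0,0,0,0,0.7]]

```text
clock: 10.92
eef_pos: [0.5115, -0.2934, 0.1974]
orientation: [-0.0, 0.715, 0.699, 0.0]
wrist_force: [-0.7, -0.5, -0.4]
width: 0.704
grasp_force: 0.0
```

Run:
```python
from h import *
s,p,R=st(); m=manip.camera_model("wrist"); im=manip.read_camera("wrist"); cv2.imwrite("pics/w4.png",im[:,:,::-1]);np.save("w4.npy",m,allow_pickle=True)
print(s["clock"],p,R,s["qpos"],s["width"])
```

```text
10.9167 [ 0.51152925 -0.29341374  0.19735056] [[ 2.26932600e-02  9.99742463e-01 -1.54163369e-04]
 [ 9.99742365e-01 -2.26931849e-02  4.72759044e-04]
 [ 4.69138833e-04 -1.64852095e-04 -9.99999876e-01]] [-6.32897330e-01  4.67365862e-01  1.67740024e+00  3.45260168e-04
  9.97230514e-01 -6.10389565e-01] 0.7043903814757553
```

View pics/w4.png

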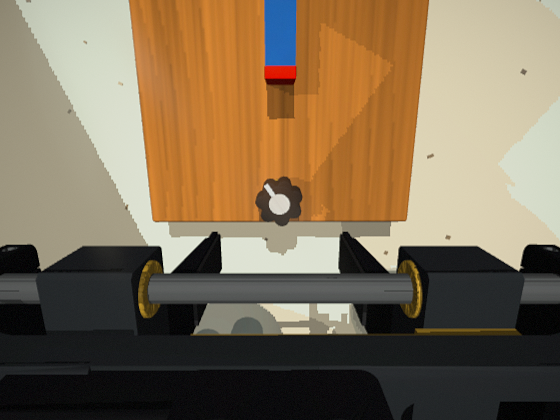

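The wrist view shows the knob at (279,201) with a white pointer towards (268,187). The level's red end is at (280,72), well clear, and the pod jar's shadow is near (240,325).

Run:
```python
from h import *
np.set_printoptions(precision=4,suppress=True)
m=np.load("w4.npy",allow_pickle=True).item()
im=cv2.imread("pics/w4.png")[:,:,::-1].copy(); h=cv2.cvtColor(im,cv2.COLOR_RGB2HSV)
sub=h[165:240,245:315]; k=((sub[...,2]<75)|(sub[...,1]<70)).astype(np.uint8); k[55:]=0
cs,_=cv2.findContours(k,cv2.RETR_EXTERNAL,cv2.CHAIN_APPROX_NONE); c=max(cs,key=cv2.contourArea)
(u,v),r=cv2.minEnclosingCircle(c); print(u+245,v+165,r); 
for z in(.078,.092): print(onz(m,(u+245,v+165),z), r/321.4*.11)
print("red end",onz(m,(280,66),.09))
a=cv2.resize(cv2.imread("pics/scene0.png")[85:185,160:280],None,fx=4,fy=4);b=cv2.resize(cv2.imread("pics/side0.png")[255:355,300:420],None,fx=4,fy=4)
cv2.imwrite("pics/jar.png",np.vstack([a,b])[:, :][::1] if 0 else cv2.resize(np.hstack([a,b]),(800,333)))
```

```text
279.04175567626953 200.48715209960938 24.496292114257812
[ 0.5115 -0.2894  0.078 ] 0.00838392076094698
[ 0.5115 -0.2861  0.092 ] 0.00838392076094698
red end [ 0.5148 -0.1793  0.09  ]
```

View pics/jar.png

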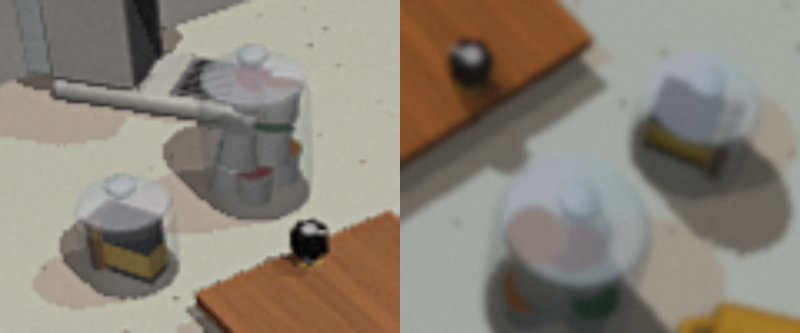

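The jar crops put the pod jar's lid at scene (236.5,109) and side (352.5,320), and the tea jar's lid at scene (197.5,145) and side (390,283.5).

Run:
```python
from h import *
ms,mb=manip.camera_model("scene"),manip.camera_model("side")
for n,a,b in(("pod",(236.5,109),(352.5,320)),("tea",(197.5,145),(390,283.5))):
    X=tri(ms,a,mb,b); print(n,X,np.linalg.norm(X[:2]-[.512,-.288]),np.degrees(np.arctan2(*(X[:2]-[.512,-.288])[::-1])))
```

```text
pod [ 0.44784511 -0.487097    0.15472392] 0.20917807074881364 -107.86046285733534
tea [ 0.64685468 -0.44560302  0.0957544 ] 0.20742346700153108 -49.447701724805924
```

step_arm:
  series:
    - [[0.08,0,0,0,0,0,0.7],[0.15,0,0,0,0,0,0.7],[0.18,0,0,0,0,0,0.7],[0.18,0,0,0,0,0,0.7],[0.18,0,0,0,0,0,0.7],[0.18,0,0,0,0,0,0.7],[0.06,0,0,0,0,0,0.7],[0,0,0,0,0,0,0.7]]

```text
clock: 11.63
eef_pos: [0.5157, -0.088, 0.1977]
orientation: [-0.0, 0.713, 0.701, 0.0]
wrist_force: [0.3, 1.0, 0.2]
width: 0.698
grasp_force: 0.0
```

Run:
```python
from h import *
s,p,R=st(); m=manip.camera_model("wrist"); im=manip.read_camera("wrist"); cv2.imwrite("pics/w5.png",cv2.resize(im[90:330,200:360,::-1],None,fx=2.5,fy=2.5));np.save("w5.npy",m,allow_pickle=True); np.save("w5im.npy",im)
print(s["clock"],p)
```

```text
11.6333 [ 0.51567546 -0.08803803  0.19765493]
```

View pics/w5.png

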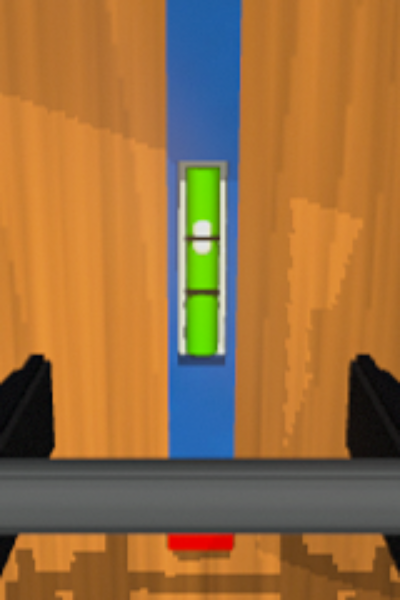

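The vial crop has its lines at y=240 and 293 and the bubble centred near y=237. That is about 10.6 mm towards the black end, so the knob needs about 2.4 rad clockwise.

step_arm:
  series:
    - [[-0.08,0,0,0,0,0,0.7],[-0.15,0,0,0,0,0,0.7],[-0.18,0,0,0,0,0,0.7],[-0.18,0,0,0,0,0,0.7],[-0.18,0,0,0,0,0,0.7],[-0.18,0,0,0,0,0,0.7],[-0.05,0,0,0,0,0,0.7],[0,0,0,0,0,0,0.7]]

```text
clock: 12.35
eef_pos: [0.511, -0.295, 0.1968]
orientation: [0.0, 0.716, 0.698, -0.0]
wrist_force: [-0.6, 0.3, -0.6]
width: 0.699
grasp_force: 0.0
```

step_arm:
  series:
    - [[0,0,0.1,0,0,0,0.7],[0,0,0.13,0,0,0,0.7],[0,0,0.13,0,0,0,0.7],[0,0,0.05,0,0,0,0.7],[0,0,0,0,0,0,0.7],[0,0,0,0,0,0,0.7],[0,0,0,0,0,0,0.7],[0,0,0,0,0,0,0.7]]

```text
clock: 13.02
eef_pos: [0.5123, -0.2922, 0.1167]
orientation: [0.001, 0.715, 0.699, 0.0]
wrist_force: [0.0, 1.0, -0.1]
width: 0.696
grasp_force: 0.0
```

```bash
cat >> lv.py <<'E'
def bubble(im,m,yc=None):
    "wrist view: bubble offset (m) along world y from the lines' middle, + to the black end (+y)"
    h=cv2.cvtColor(im,cv2.COLOR_RGB2HSV).astype(int)
    ys,xs=np.nonzero((h[:300,200:360,0]>35)&(h[:300,200:360,0]<85)&(h[:300,200:360,1]>150)&(h[:300,200:360,2]>60)); xc=int(round(np.median(xs)))+200
    st_=h[ys.min():ys.max()+1,xc-2:xc+3].mean(1); rows=np.arange(ys.min(),ys.max()+1)
    Y=np.array([onz(m,(xc,r),.088)[1] for r in rows])
    w=np.clip(200-st_[:,1],0,None)*(st_[:,2]>140); dark=np.clip(130-st_[:,2],0,None)
    return xc,rows,Y,w,dark
E
python3 - <<'E'
from lv import *
np.set_printoptions(precision=4,suppress=True,linewidth=150)
s,p,R=st(); print(s["clock"],p,s["wrist_force"],R.T@(np.array([.512,-.2885,.070])-p))
xc,rows,Y,w,d=bubble(np.load("w5im.npy"),np.load("w5.npy",allow_pickle=True).item())
for a in zip(rows,Y,w,d):
    if a[2]>0 or a[3]>0: print(*np.round(a,4))
E
```

```text
13.0167 [ 0.5123 -0.2922  0.1167] [ 0.0242  0.9737 -0.094 ] [ 0.0038 -0.0005  0.0467]
178.0 -0.0621 126.2 0.0
179.0 -0.063 185.8 0.0
180.0 -0.0639 196.0 0.0
181.0 -0.0647 193.2 0.0
182.0 -0.0656 192.4 0.0
183.0 -0.0665 191.6 0.0
184.0 -0.0673 185.6 0.0
185.0 -0.0682 0.0 71.0
186.0 -0.0691 185.2 0.0
187.0 -0.0699 191.6 0.0
188.0 -0.0708 192.8 0.0
189.0 -0.0717 187.2 0.0
190.0 -0.0725 161.2 0.0
191.0 -0.0734 84.8 0.0
206.0 -0.0867 0.0 57.2
207.0 -0.0876 0.0 45.4
```

step_arm:
  series:
    - [[0.016,0,0.06,0,0,0,0.7],[0,0,0.1,0,0,0,0.7],[0,0,0.073,0,0,0,0.7],[0,0,0,0,0,0,0.7],[0,0,0,0,0,0,0.4],[0,0,0,0,0,0,0.3],[0,0,0,0,0,0,0.3],[0,0,0,0,0,0,0.3]]
  squeeze: 15

```text
clock: 13.68
eef_pos: [0.5122, -0.2891, 0.0697]
orientation: [0.001, 0.715, 0.699, 0.0]
wrist_force: [0.1, -0.2, 0.4]
width: 0.474
grasp_force: 0.0
```

Run:
```python
from h import *
s,p,R=st(); print(s["clock"],p,s["width"],s["grasp_force"],s["wrist_force"],s["moment"],s["qpos"])
```

```text
13.6833 [ 0.51219944 -0.28910506  0.06965595] 0.47363552451148366 0.0 [ 0.10888066 -0.23545921  0.38492451] [-0.07802654  0.0545854   0.00572079] [-6.26193216e-01  6.29589140e-01  1.79225202e+00  1.74941606e-04
  7.18176973e-01 -6.03964707e-01]
```

Close on the knob.

step_arm:
  series:
    - [[0,0,0,0,0,0,0.2],[0,0,0,0,0,0,0.2],[0,0,0,0,0,0,0.2],[0,0,0,0,0,0,0.2],[0,0,0,0,0,0,0.2],[0,0,0,0,0,0.01,0.2],[0,0,0,0,0,0.02,0.2],[0,0,0,0,0,0.03,0.2]]

```text
clock: 14.35
eef_pos: [0.5112, -0.289, 0.0695]
orientation: [-0.0, 0.778, 0.628, -0.0]
wrist_force: [-6.0, -0.7, 7.3]
width: 0.437
grasp_force: 15.0
```

Run:
```python
from h import *
s,p,R=st(); print(s["clock"],p,s["width"],s["grasp_force"],s["wrist_force"],s["moment"],s["qpos"][5])
```

```text
14.35 [ 0.51117187 -0.28904933  0.06951277] 0.43728859636351075 14.996263235807419 [-5.97784598 -0.65517565  7.31936202] [-0.25396829  1.19464851  0.19353303] -0.41317165409550316
```

step_arm:
  series:
    - [[0,-0.006,0,0,0,0.036,0.2],[0,0,0,0,0,0.036,0.2],[0,0,0,0,0,0.036,0.2],[0,0,0,0,0,0.036,0.2],[0,0,0,0,0,0.036,0.2],[0,0,0,0,0,0.036,0.2],[0,0,0,0,0,0.036,0.2],[0,0,0,0,0,0.036,0.2]]

```text
clock: 15.02
eef_pos: [0.5114, -0.2893, 0.0695]
orientation: [0.001, 0.975, 0.223, 0.001]
wrist_force: [1.5, -2.6, 2.1]
width: 0.438
grasp_force: 15.0
```

Run:
```python
from h import *
s,p,R=st(); print(s["clock"],p,s["width"],s["grasp_force"],s["wrist_force"],s["moment"],s["qpos"][5],np.arctan2(R[1,1],R[0,1]))
```

```text
15.0167 [ 0.51141085 -0.28928398  0.0695383 ] 0.4375590528720336 14.995130449533463 [ 1.46671356 -2.57096939  2.05476764] [-0.17488525  0.00160163  0.12703421] 0.49389080496521404 -1.1210682271300119
```

step_arm:
  series:
    - [[0,0,0,0,0,0.036,0.2],[0,0,0,0,0,0.036,0.2],[0,0,0,0,0,0.036,0.2],[0,0,0,0,0,0.036,0.2],[0,0,0,0,0,0.036,0.2],[0,0,0,0,0,0.036,0.2],[0,0,0,0,0,0.036,0.2],[0,0,0,0,0,0.036,0.2]]

```text
clock: 15.68
eef_pos: [0.5114, -0.2897, 0.0695]
orientation: [0.001, 0.974, -0.226, 0.001]
wrist_force: [1.3, -4.8, 1.8]
width: 0.439
grasp_force: 15.0
```

step_arm:
  series:
    - [[0,0,0,0,0,0.036,0.2],[0,0,0,0,0,0.034,0.2],[0,0,0,0,0,0.024,0.2],[0,0,0,0,0,0,0.2],[0,0,0,0,0,0,0.2],[0,0,0,0,0,0,0.6],[0,0,0,0,0,0,0.7],[0,0,0,0,0,0,0.7]]

```text
clock: 16.35
eef_pos: [0.5106, -0.2885, 0.0688]
orientation: [-0.0, 0.931, -0.364, -0.0]
wrist_force: [0.5, 0.3, 0.4]
width: 0.594
grasp_force: 0.0
```

Run:
```python
from h import *
s,p,R=st(); print(s["clock"],p,R,s["width"],s["grasp_force"],s["wrist_force"],s["moment"],s["qpos"],np.arctan2(R[1,1],R[0,1]))
```

```text
16.35 [ 0.51062011 -0.28851114  0.06878884] [[ 7.35184065e-01 -6.77867530e-01  5.26301853e-05]
 [-6.77867528e-01 -7.35184050e-01  1.65765883e-04]
 [-7.36744368e-05 -1.57544729e-04 -9.99999985e-01]] 0.5936844603437526 0.0 [0.4894369  0.33000151 0.35219138] [-0.02373778  0.13077429  0.01082979] [-6.26978296e-01  6.29570182e-01  1.79594201e+00  2.51519494e-04
  7.16135117e-01  1.68848645e+00] -2.315654485755275
```

step_arm:
  series:
    - [[0,0,-0.06,0,0,0,0.7],[0,0,-0.12,0,0,0,0.7],[0,0,-0.14,0,0,-0.02,0.7],[0,0,-0.14,0,0,-0.036,0.7],[0,0,-0.12,0,0,-0.036,0.7],[0,0,-0.06,0,0,-0.036,0.7],[0,0,0,0,0,-0.038,0.7],[0,0,0,0,0,-0.038,0.7]]

```text
clock: 17.02
eef_pos: [0.5109, -0.2886, 0.1987]
orientation: [0.001, 0.999, -0.049, 0.001]
wrist_force: [-1.4, 0.2, -0.4]
width: 0.703
grasp_force: 0.0
```

step_arm:
  series:
    - [[0,0,0,0,0,-0.038,0.7],[0,0,0,0,0,-0.038,0.7],[0,0,0,0,0,-0.038,0.7],[0,0,0,0,0,-0.038,0.7],[0,0,0,0,0,-0.038,0.7],[0,0,0,0,0,-0.038,0.7],[0,0,0,0,0,-0.038,0.7],[0,0,0,0,0,-0.038,0.7]]

```text
clock: 17.68
eef_pos: [0.5106, -0.2884, 0.1976]
orientation: [0.0, 0.91, 0.416, 0.0]
wrist_force: [0.7, -0.8, -0.6]
width: 0.698
grasp_force: 0.0
```

step_arm:
  series:
    - [[0,0,0,0,0,-0.038,0.7],[0,0,0,0,0,-0.038,0.7],[0,0,0,0,0,-0.038,0.7],[0,0,0,0,0,-0.038,0.7],[0,0,0,0,0,-0.038,0.7],[0,0,0,0,0,-0.02,0.7],[0,0,0,0,0,0,0.7],[0,0,0,0,0,0,0.7]]

```text
clock: 18.35
eef_pos: [0.5106, -0.2885, 0.1973]
orientation: [0.0, 0.729, 0.685, 0.0]
wrist_force: [0.1, -0.9, -0.1]
width: 0.698
grasp_force: 0.0
```

step_arm:
  series:
    - [[0.08,0,0,0,0,0,0.7],[0.15,0,0,0,0,0,0.7],[0.18,0,0,0,0,0,0.7],[0.18,0,0,0,0,0,0.7],[0.18,0,0,0,0,0,0.7],[0.18,0,0,0,0,0,0.7],[0.06,0,0,0,0,0,0.7],[0,0,0,0,0,0,0.7]]

```text
clock: 19.02
eef_pos: [0.5225, -0.0839, 0.197]
orientation: [-0.0, 0.727, 0.686, 0.0]
wrist_force: [0.0, 0.4, 0.5]
width: 0.699
grasp_force: 0.0
```

```bash
cat > bub.py <<'E'
from lv import *
import sys
np.set_printoptions(precision=4,suppress=True,linewidth=150)
s,p,R=st(); m=manip.camera_model("wrist"); im=manip.read_camera("wrist"); n=sys.argv[1]
cv2.imwrite(f"pics/{n}.png",cv2.resize(im[90:330,200:360,::-1],None,fx=2.5,fy=2.5)); np.save(n+"im.npy",im); np.save(n+".npy",m,allow_pickle=True)
print(s["clock"],p,np.arctan2(R[1,1],R[0,1]),s["wrist_force"])
xc,rows,Y,w,d=bubble(im,m); print(xc,[(r,round(y,4),int(a),int(b)) for r,y,a,b in zip(rows,Y,w,d) if a>0 or b>0], Y[0],Y[-1])
E
python3 bub.py b1
```

```text
19.0167 [ 0.5225 -0.0839  0.197 ] -0.05807823354351753 [0.0246 0.3652 0.4948]
273 [(np.int64(189), np.float64(-0.0671), 0, 18), (np.int64(190), np.float64(-0.0679), 0, 48), (np.int64(194), np.float64(-0.0714), 25, 0), (np.int64(195), np.float64(-0.0723), 155, 0), (np.int64(196), np.float64(-0.0732), 188, 0), (np.int64(197), np.float64(-0.0741), 191, 0), (np.int64(198), np.float64(-0.075), 189, 0), (np.int64(199), np.float64(-0.0758), 190, 0), (np.int64(200), np.float64(-0.0767), 190, 0), (np.int64(201), np.float64(-0.0776), 190, 0), (np.int64(202), np.float64(-0.0785), 190, 0), (np.int64(203), np.float64(-0.0794), 191, 0), (np.int64(204), np.float64(-0.0803), 192, 0), (np.int64(205), np.float64(-0.0812), 190, 0), (np.int64(206), np.float64(-0.0821), 167, 0), (np.int64(207), np.float64(-0.083), 97, 0), (np.int64(211), np.float64(-0.0865), 0, 66), (np.int64(212), np.float64(-0.0874), 0, 33)] -0.044064527849768595 -0.1095024683008319
```

The bubble sits 0.4 mm from the middle, so the shelf is level. Next I shut the fingers and come down over the level's middle.

step_arm:
  series:
    - [[0.028,-0.031,0,0,0,0,0.0],[0,0,0,0,0,-0.011,0.0],[0,0,0.1,0,0,0,0.0],[0,0,0.13,0,0,0,0.0],[0,0,0.08,0,0,0,0.0],[0,0,0,0,0,0,0.0],[0,0,0,0,0,0,0.0],[0,0,0,0,0,0,0.0]]

```text
clock: 19.73
eef_pos: [0.5172, -0.0817, 0.1355]
orientation: [0.0, 0.716, 0.698, 0.0]
wrist_force: [0.3, 0.6, -0.6]
width: 0.195
grasp_force: 0.0
```

Run:
```python
from h import *
s,p,R=st(); print(s["clock"],p,R,s["width"],s["wrist_force"],R.T@(np.array([.5166,-.078,.104])-p))
```

```text
19.7333 [ 0.51715599 -0.08168371  0.13549394] [[ 2.66822138e-02  9.99643557e-01  9.05132847e-04]
 [ 9.99643953e-01 -2.66820540e-02 -1.88211834e-04]
 [-1.63993944e-04  9.09832485e-04 -9.99999573e-01]] 0.19472305156123354 [ 0.31160593  0.61980955 -0.58538935] [ 0.00367273 -0.00068274  0.03149273]
```

step_arm:
  series:
    - [[0.018,-0.003,0,0,0,0,0],[0,0,0.06,0,0,0,0],[0,0,0.06,0,0,0,0],[0,0,0.025,0,0,0,0],[0,0,0,0,0,0,0],[0,0,0,0,0,0,0],[0,0,0,0,0,0,0],[0,0,0,0,0,0,0]]

```text
clock: 20.4
eef_pos: [0.5167, -0.0775, 0.1063]
orientation: [0.0, 0.716, 0.698, 0.0]
wrist_force: [-0.7, -0.5, 1.8]
width: 0.004
grasp_force: 0.0
```

Run:
```python
from h import *
s,p,R=st(); print(s["clock"],p,s["width"],s["grasp_force"],s["wrist_force"],R.T@(np.array([.5166,-.078,.0985])-p))
```

```text
20.4 [ 0.51670683 -0.07747144  0.1062943 ] 0.003649178212014666 0.0 [-0.73286318 -0.52978954  1.84353587] [-0.00052966 -0.00010151  0.0077943 ]
```

step_arm:
  series:
    - [[0,0,0.01,0,0,0,0],[0,0,0.01,0,0,0,0],[0,0,0,0,0,0,0],[0,0,0,0,0,0,0],[0,0,0.005,0,0,0,0],[0,0,0,0,0,0,0],[0,0,0,0,0,0,0],[0,0,0,0,0,0,0]]

```text
clock: 21.07
eef_pos: [0.5164, -0.0774, 0.1006]
orientation: [-0.0, 0.716, 0.698, 0.0]
wrist_force: [-0.1, 0.2, -0.1]
width: 0.006
grasp_force: 0.0
```

step_arm:
  series:
    - [[0,0,0.005,0,0,0,0],[0,0,0,0,0,0,0],[0,0,0,0,0,0,0],[0,0,0.002,0,0,0,0],[0,0,0,0,0,0,0],[0,0,0,0,0,0,0],[0,0,0,0,0,0,0],[0,0,0,0,0,0,0]]

```text
clock: 21.73
eef_pos: [0.5164, -0.0774, 0.0992]
orientation: [-0.0, 0.716, 0.698, 0.0]
wrist_force: [0.2, 0.7, 0.4]
width: 0.004
grasp_force: 0.0
```

step_arm:
  series:
    - [[0,0,0.002,0,0,0,0],[0,0,0,0,0,0,0],[0,0,0,0,0,0,0],[0,0,0,0,0,0,0],[0,0,0,0,0,0,0],[0,0,0,0,0,0,0],[0,0,0,0,0,0,0],[0,0,0,0,0,0,0]]

```text
clock: 22.4
eef_pos: [0.5164, -0.0774, 0.0988]
orientation: [-0.0, 0.716, 0.698, 0.0]
wrist_force: [0.0, 0.0, 0.2]
width: 0.006
grasp_force: 0.0
```

step_arm:
  series:
    - [[0,0,0.002,0,0,0,0],[0,0,0,0,0,0,0],[0,0,0,0,0,0,0],[0,0,0,0,0,0,0],[0,0,0,0,0,0,0],[0,0,0,0,0,0,0],[0,0,0,0,0,0,0],[0,0,0,0,0,0,0]]

```text
clock: 23.07
eef_pos: [0.5164, -0.0774, 0.0984]
orientation: [0.0, 0.716, 0.698, 0.0]
wrist_force: [0.5, -0.1, -0.0]
width: 0.008
grasp_force: 0.0
```

step_arm:
  series:
    - [[0,0,0.002,0,0,0,0],[0,0,0,0,0,0,0],[0,0,0,0,0,0,0],[0,0,0,0,0,0,0],[0,0,0,0,0,0,0],[0,0,0,0,0,0,0],[0,0,0,0,0,0,0],[0,0,0,0,0,0,0]]

```text
clock: 23.73
eef_pos: [0.5164, -0.0774, 0.098]
orientation: [-0.0, 0.716, 0.698, 0.0]
wrist_force: [1.2, 0.1, -0.2]
width: 0.005
grasp_force: 0.0
```

step_arm:
  series:
    - [[0,0,0.002,0,0,0,0],[0,0,0,0,0,0,0],[0,0,0,0,0,0,0],[0,0,0,0,0,0,0],[0,0,0,0,0,0,0],[0,0,0,0,0,0,0],[0,0,0,0,0,0,0],[0,0,0,0,0,0,0]]

```text
clock: 24.4
eef_pos: [0.5164, -0.0774, 0.0976]
orientation: [-0.0, 0.716, 0.698, 0.0]
wrist_force: [0.2, -0.1, -0.8]
width: 0.001
grasp_force: 0.0
```

step_arm:
  series:
    - [[0,0,0.002,0,0,0,0],[0,0,0,0,0,0,0],[0,0,0,0,0,0,0],[0,0,0,0,0,0,0],[0,0,0,0,0,0,0],[0,0,0,0,0,0,0],[0,0,0,0,0,0,0],[0,0,0,0,0,0,0]]

```text
clock: 25.07
eef_pos: [0.5164, -0.0774, 0.0972]
orientation: [0.0, 0.716, 0.698, 0.0]
wrist_force: [-0.3, 0.1, 0.2]
width: 0.009
grasp_force: 0.0
```

step_arm:
  series:
    - [[0,0,0.002,0,0,0,0],[0,0,0,0,0,0,0],[0,0,0,0,0,0,0],[0,0,0,0,0,0,0],[0,0,0,0,0,0,0],[0,0,0,0,0,0,0],[0,0,0,0,0,0,0],[0,0,0,0,0,0,0]]

```text
clock: 25.73
eef_pos: [0.5164, -0.0774, 0.0968]
orientation: [0.0, 0.716, 0.698, 0.0]
wrist_force: [0.1, 0.4, 0.5]
width: 0.003
grasp_force: 0.0
```

step_arm:
  series:
    - [[0,0,0.002,0,0,0,0],[0,0,0,0,0,0,0],[0,0,0,0,0,0,0],[0,0,0,0,0,0,0],[0,0,0,0,0,0,0],[0,0,0,0,0,0,0],[0,0,0,0,0,0,0],[0,0,0,0,0,0,0]]

```text
clock: 26.4
eef_pos: [0.5164, -0.0774, 0.0964]
orientation: [-0.0, 0.716, 0.698, 0.0]
wrist_force: [-0.3, 0.0, -0.2]
width: 0.006
grasp_force: 0.0
```

step_arm:
  series:
    - [[0,0,0.002,0,0,0,0],[0,0,0,0,0,0,0],[0,0,0,0,0,0,0],[0,0,0,0,0,0,0],[0,0,0,0,0,0,0],[0,0,0,0,0,0,0],[0,0,0,0,0,0,0],[0,0,0,0,0,0,0]]

```text
clock: 27.07
eef_pos: [0.5165, -0.0774, 0.096]
orientation: [0.0, 0.716, 0.698, 0.0]
wrist_force: [-1.0, 0.3, 1.2]
width: 0.001
grasp_force: 0.5
```

Contact is beginning.

step_arm:
  series:
    - [[0,0,0.001,0,0,0,0],[0,0,0,0,0,0,0],[0,0,0,0,0,0,0],[0,0,0,0,0,0,0],[0,0,0,0,0,0,0],[0,0,0,0,0,0,0],[0,0,0,0,0,0,0],[0,0,0,0,0,0,0]]

```text
clock: 27.73
eef_pos: [0.5164, -0.0774, 0.0959]
orientation: [0.0, 0.716, 0.698, 0.0]
wrist_force: [0.5, 0.1, 2.7]
width: 0.006
grasp_force: 1.3
```

step_arm:
  series:
    - [[0,0,0.002,0,0,0,0],[0,0,0,0,0,0,0],[0,0,0,0,0,0,0],[0,0,0,0,0,0,0],[0,0,0,0,0,0,0],[0,0,0,0,0,0,0],[0,0,0,0,0,0,0],[0,0,0,0,0,0,0]]

```text
clock: 28.4
eef_pos: [0.5165, -0.0774, 0.0956]
orientation: [0.0, 0.716, 0.698, 0.0]
wrist_force: [-0.4, -0.2, 5.3]
width: 0.006
grasp_force: 2.7
```

step_arm:
  series:
    - [[0,0,0.0015,0,0,0,0],[0,0,0,0,0,0,0],[0,0,0.0015,0,0,0,0],[0,0,0,0,0,0,0],[0,0,0,0,0,0,0],[0,0,0,0,0,0,0],[0,0,0,0,0,0,0],[0,0,0,0,0,0,0]]

```text
clock: 29.07
eef_pos: [0.5166, -0.0775, 0.0953]
orientation: [0.0, 0.716, 0.698, 0.0]
wrist_force: [-1.4, -0.0, 9.9]
width: 0.004
grasp_force: 4.8
```

step_arm:
  series:
    - [[0,0,0,0,0,0,0],[0,0,0,0,0,0,0],[0,0,0,0,0,0,0],[0,0,0,0,0,0,0],[0,0,0,0,0,0,0],[0,0,0,0,0,0,0],[0,0,0,0,0,0,0],[0,0,0,0,0,0,0]]

```text
clock: 29.73
eef_pos: [0.5166, -0.0775, 0.0953]
orientation: [0.0, 0.716, 0.698, 0.0]
wrist_force: [-1.9, 0.4, 9.2]
width: 0.005
grasp_force: 4.8
```

Run:
```python
from h import *
f=[]
for i in range(6):
    im=manip.read_camera("wrist"); s,p,R=st(); f.append(s["wrist_force"])
print(s["clock"],p,np.mean(f,0),s["grasp_force"],s["moment"])
cv2.imwrite("pics/end.png",im[:,:,::-1])
```

```text
30.0333 [ 0.51657233 -0.07748978  0.09534507] [-1.55411939 -0.30739926  9.65089544] 4.806925950106233 [-0.13950452  0.34806466  0.01404272]
```

View pics/end.png

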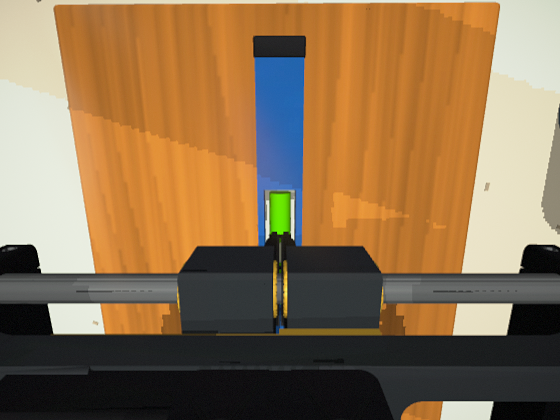

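The wrist view shows the level still straight on the board, black end at (280,46). The shut fingers press its middle near (280,240), with steady force of about 9.7 N.

```bash
python3 -c "
from rig import manip
print(manip.close_job())"
```

```text
the job is handed in; nothing more can be done
None
```

The job is handed in: the level lies along the shelf, the bubble was last measured 0.4 mm from the middle before pressing (the fingers hid it afterwards), and the arm is still pressing on the level's middle at about 9.7 N.

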